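# Tip the sharpening stone out of its tool tray and clamp it in the stone holder

### The job

Set up the sharpening stone for honing: it lies flush in the tool tray, so press down its end at the thumb well until the other end tips up, then take it by the raised end and lift it out. Lay it flat and straight on the bed of the stone holder, then slide the jaw up until the stone is held snugly between the jaw and the fixed stop, and let go. Leave the chisels, the plaster cast and the brush tin where they are.

Things in the scene. Friction and masses are not known exactly. Their poses are not given: they have to be found in the camera images.
- tray: Red steel tool tray fixed to the bench, 198 x 226 mm, with a rigid dark grey insert, its surface 65 mm above the bench (red rim 3 mm higher). Origin: on the bench under the stone's middle. y runs along the stone to the thumb well, x across to the chisel grooves, z up. The insert is flat beside the stone from x -64 to +62 mm, where the first groove begins.
- rock_edge (a point): Edge in the stone's recess (56 mm wide, y -82.5 to +91 mm; 2.5 mm gap at the stone's nose, 3 mm at its sides), at tray y +2.5 mm, 32 mm below the surface. On the -y side is the floor that the stone lies on; on the +y side a well 62 mm deep. The stone rocks over this edge.
- thumb_well (a point): Middle of the 11 mm gap at the recess's +y end, level with the insert's surface; a thumb notch 30 mm wide and 14 mm long opens beyond it. Press the stone's end beside it straight down by about 20 mm (under 8 N): the stone passes its balance and stays tipped by about 0.4 rad when let go, its nose standing some 30 mm proud.
- stone_center (a point): Centre (half-way up) of the sharpening stone, a plain grey two-layer bar 160 mm long (its y), 50 mm wide (its x), 32 mm thick (its z), about 0.5 kg. At the start it lies in the tray, axes along the tray's, top flush with the insert.
- stone_well_end (a point): Middle of the upper edge of the stone's end that lies over the thumb well (+y end): 80 mm from the centre along y, 16 mm above it.
- stone_nose_end (a point): Middle of the upper edge of the stone's other end (-y end), the end that tips up.
- holder: Stone holder fixed to the bench: wooden base 86 x 300 mm, black rubber bed, fixed aluminium stop, and a sliding aluminium jaw on two steel rods (at x -36 and +36 mm, tops 33 mm above the bench). Origin: on the bench on the long centre line. y runs along the holder from jaw to stop, x across, z up.
- bed (a point): Point on top of the holder's rubber bed (28 mm above the bench, 56 mm wide) over which the stone's middle lies when clamped tight against the stop; the stone lies along the holder's y. It is at holder y +25 mm.
- stop_face (a point): Middle of the fixed stop's upright face, at holder y +105 mm, 38 mm above the bench. The stop is 86 mm wide, its top 48 mm above the bench (20 mm above the bed).
- jaw (a joint): Travel of the jaw towards the stop, in m. Its face is at holder y = -0.095 + this value, so the space between jaw and stop is 200 mm less it; at 0.040 the 160 mm stone is tight (range 0 to 0.055). It starts open, at 0 to 0.012. It slides stiffly (4 N) and stays where it is left; pushing the stone along takes about 3 to 8 N more.
- jaw_knob (a point): Middle of the round black knob on top of the jaw: 22 mm diameter, from 55 to 81 mm above the bench, this point at 67 mm, on the holder's centre line, 22 mm behind the jaw's face. The jaw is 86 mm wide, its top 48 mm above the bench. The knob is fixed to the jaw: pinch it or push it to slide the jaw.
- chisel_a: Stone chisel, 190 mm long, lying in the groove of the tray at tray x +73.5 mm, its top 5 mm above the insert. Bystander.
- chisel_b: Narrower stone chisel, 190 mm long, lying in the outer groove at tray x +107.5 mm, its top 5 mm above the insert. Bystander.
- cast: Open plaster cast, rough white tube standing mouth up, 120 mm across at the top, 125 mm tall. Origin at the centre of its underside. Bystander.
- brush_tin: Steel tin 80 mm across, 100 mm tall, with brushes standing in it to about 185 mm. Origin at the centre of its underside. Bystander.
There are look-alikes about, which are no part of the job. Leave any yellow look-alike of the part that bears stone_center alone.

How it is judged:
By the outcome, as a careful person would: the job done as asked, in the order asked, and still so for the second after the job is handed in, with the robot touching nothing.
It also fails if it takes over 56 s, if anything falls off the work surface, if the arm or the gripper's body presses on something with over 40 N, if the wrist force passes 120 N, or if a joint passes its speed limit or range.

### The arm

A 7-joint arm with a two-finger parallel gripper is mounted at the origin on the work surface. World frame = base frame: x ahead of the robot, y to its left, z up, the work surface at z = 0. Lengths are in m, angles in rad, forces in N, time in s.
With the tool pointing down it reaches from about 0.375 to 0.925 m from the base axis. Payload 3.1 kg.
Tool frame: the origin (TCP) lies between the finger pads; the fingertips stand 19 mm ahead of it and the grasp point (between the pads) is the TCP; z points along the fingers, y is the direction in which the jaws open and shut (so a half turn about z gives the same grasp; the last joint's range is limited). The gripper opens to 85 mm and grips with 20 to 120 N. Pads are 22 mm wide; open, the fingers measure 114 mm over their backs; the gripper's body (76 mm by 85 mm) begins 54 mm behind the grasp point. The pads swing forward as they close: fully open they stand 13 mm farther back than shut.
Start: joints at [-0.098, 0.383, 0.044, 1.598, -0.018, 1.161, -0.05], TCP at [0.65, 0, 0.25] pointing down, gripper open.
Joint ranges: [-2.61, 2.61], [-0.41, 2.15], [-1.48, 1.57], [0, 2.5], [-1.57, 4.71], [0.05, 1.97], [-2.85, 2.85]. Speed limits (rad/s): [2.79, 2.79, 3.14, 3.14, 3.14, 3.14, 3.14].

### API

Orientations are given as a unit quaternion [x, y, z, w].
In Python, from bench import move_ptp, movel, move_j, move_gripper, pause, inverse_kinematics, read_camera, camera_params, MotionError, sign_off, look_for, tip_of, read_time_s, read_qpos, read_joint_vel, read_effort, read_eef_pos, read_tcp_rot, read_ft_force, read_ft_torque, read_finger_gap gives the robot as it stands. Calls block until the motion is done:
- move_ptp(position, orientation): joint-space move of the TCP to a pose.
- movel(position, orientation=None, speed=0.15): straight line of the TCP; orientation=None keeps the orientation; speed is the mean speed in m/s.
- move_j(angles): joint-space move.
- move_gripper(opening, effort=None): finger opening in m; effort is the grip in N (None keeps the last); returns when the fingers have stopped.
- pause(seconds).
- inverse_kinematics(position, orientation): joint angles nearest the present ones, or None.
- read_camera(name): name is "scene" or "side" or "wrist"; returns the picture (480x640x3 uint8, red, green, blue); there is no depth.
- camera_params(name): a dict with "K" (3x3 intrinsics, pixels), "camera_from_world" (4x4, takes a point from world to camera coordinates). Camera axes: x right, y down, z forward; pixel columns grow to the right and rows downward; lengths in m; the calibration is good to about 2 mm. The wrist camera is an equidistant fisheye: a pixel r from the principal point sees the ray r / f radians off the axis. A picture is of the moment at which its call begins: read the wrist's pose just before it. camera_params takes no time and is no camera call; for the wrist camera it gives the pose at the moment of the call.
A pose or a line that the arm cannot do raises MotionError and nothing moves.
- sign_off(): hands the job in, once; it reports no verdict.
Trained networks look in the newest picture that a camera, given by its name, has taken for a name from the list of things; names that differ only in an ending like _2 or _b are one class to them, and where a whole thing is asked for, a point or a joint stands for the part that bears it (a point fixed in the world has none). Each returns a list of dicts, best first, with "confidence" (0 to 1); they miss things now and then, are a little off and sometimes report something else, mostly with a low value. They report only what shows in the picture. A call takes as long as a camera call. They do not tell look-alikes from the thing itself.
- look_for(camera, name): "at" ([column, row] in pixels, amid what is visible of it).
- tip_of(camera, name): "at" ([column, row] in pixels: a listed point, or the origin of a listed thing).
Readings, each from a call of its own:
- read_time_s(): time.
- read_qpos(): joint angles.
- read_joint_vel(): joint speeds.
- read_effort(): joint torques, N m.
- read_eef_pos(): TCP position.
- read_tcp_rot(): TCP orientation.
- read_ft_force(): force on the tool from outside, world axes, zero at the start.
- read_ft_torque(): the same for the moment, N m.
- read_finger_gap(): finger opening in m.
Only numpy, scipy, OpenCV 4.12 (cv2) and the standard library are available. Lean on these libraries where they do the work, as an engineer would, in place of code of your own. Each camera call takes 0.05 s, during which the arm holds its last target. There are 200 camera calls.

## Working session

There is one attempt and no reset: what is moved stays moved. The work goes in short steps, each a Python script; the robot and the scene stay as the last script left them, time stands still between calls to the robot, and variables do not carry over. Pictures are saved under pics/ and viewed, about 8 in all and at most 12, crops included, and the job is handed in when it is done.

```bash
mkdir -p pics; ls
cat > h.py <<'E'
import numpy as np, cv2
from bench import *
def ray(cam,px,P=None):
    P=P or camera_params(cam);K=np.array(P["K"]);T=np.array(P["camera_from_world"])
    u=(px[0]-K[0,2])/K[0,0];v=(px[1]-K[1,2])/K[1,1]
    if cam=="wrist":
        r=np.hypot(u,v);d=np.array([u/r*np.sin(r),v/r*np.sin(r),np.cos(r)]) if r>1e-9 else np.array([0,0,1.])
    else: d=np.array([u,v,1.])
    R=T[:3,:3];return -R.T@T[:3,3],R.T@d
def at_z(cam,px,z,P=None):
    o,d=ray(cam,px,P);return o+d*(z-o[2])/d[2]
def proj(cam,p,P=None):
    P=P or camera_params(cam);K=np.array(P["K"]);T=np.array(P["camera_from_world"])
    c=T[:3,:3]@np.array(p)+T[:3,3]
    if cam=="wrist":
        r=np.hypot(c[0],c[1]);th=np.arctan2(r,c[2]);x,y=c[:2]/max(r,1e-9)*th
    else: x,y=c[:2]/c[2]
    return np.array([K[0,0]*x+K[0,2],K[1,1]*y+K[1,2]])
def save(cam,name):
    im=np.array(read_camera(cam));cv2.imwrite("pics/"+name,im[:,:,::-1]);return im
E
python3 - <<'E'
from h import *
Z=dict(tray=0,thumb_well=.065,stone_center=.049,stone_well_end=.065,stone_nose_end=.065,holder=0,bed=.028,stop_face=.038,jaw_knob=.067,rock_edge=.033,cast=0,brush_tin=0)
ims=[]
for c in ["scene","side","wrist"]:
    ims.append(save(c,c+"0.png"))
    for n,z in Z.items():
        for d in tip_of(c,n)[:3]:
            if d["confidence"]>.2: print(c,n,np.round(d["at"]),round(d["confidence"],2),np.round(at_z(c,d["at"],z),3))
print(read_time_s(),read_tcp_rot(),read_ft_force())
E
```

```text
pics
scene tray [425. 300.] 0.98 [0.477 0.207 0.   ]
scene tray [249. 156.] 0.43 [ 0.448 -0.441  0.   ]
scene thumb_well [462. 302.] 0.97 [0.48  0.291 0.065]
scene stone_center [426. 282.] 0.81 [0.48  0.207 0.049]
scene stone_center [400. 213.] 0.72 [0.369 0.026 0.049]
scene stone_well_end [463. 301.] 0.91 [0.478 0.291 0.065]
scene stone_well_end [399. 188.] 0.67 [ 0.324 -0.025  0.065]
scene stone_nose_end [401. 254.] 0.82 [0.472 0.132 0.065]
scene stone_nose_end [398. 230.] 0.76 [0.428 0.077 0.065]
scene stone_nose_end [280. 216.] 0.64 [ 0.582 -0.111  0.065]
scene holder [264. 203.] 0.74 [ 0.535 -0.247  0.   ]
scene bed [271. 202.] 0.94 [ 0.539 -0.208  0.028]
scene stop_face [280. 219.] 0.96 [ 0.569 -0.132  0.038]
scene jaw_knob [251. 154.] 0.55 [ 0.494 -0.349  0.067]
scene jaw_knob [217. 307.] 0.41 [0.817 0.029 0.067]
scene rock_edge [427. 291.] 0.68 [0.482 0.212 0.033]
scene cast [278. 365.] 0.81 [0.78  0.152 0.   ]
scene brush_tin [215. 308.] 0.71 [ 0.795 -0.033  0.   ]
side tray [256. 220.] 0.82 [0.484 0.209 0.   ]
side thumb_well [239. 180.] 0.6 [0.476 0.289 0.065]
side stone_c
[... 1112 characters left out ...]
 stone_center [ 56. 217.] 0.86 [0.367 0.005 0.049]
wrist stone_center [135.   6.] 0.71 [0.476 0.209 0.049]
wrist stone_nose_end [119.  85.] 0.63 [0.47  0.128 0.065]
wrist stone_nose_end [ 80. 166.] 0.62 [0.421 0.058 0.065]
wrist holder [224. 386.] 0.55 [ 0.527 -0.232  0.   ]
wrist holder [120.  83.] 0.45 [0.434 0.142 0.   ]
wrist bed [224. 390.] 0.64 [ 0.536 -0.216  0.028]
wrist stop_face [234. 340.] 0.75 [ 0.559 -0.135  0.038]
wrist rock_edge [142.  10.] 0.83 [0.476 0.21  0.033]
wrist cast [448.  59.] 0.94 [ 0.782  0.158 -0.   ]
wrist brush_tin [453. 236.] 0.59 [ 0.796 -0.032  0.   ]
1.95 [ 7.07101421e-01  7.07112141e-01  9.28337481e-06 -2.88754835e-05] [ 0.64151251 -0.17060558 -0.8979603 ]
```

View pics/scene0.png

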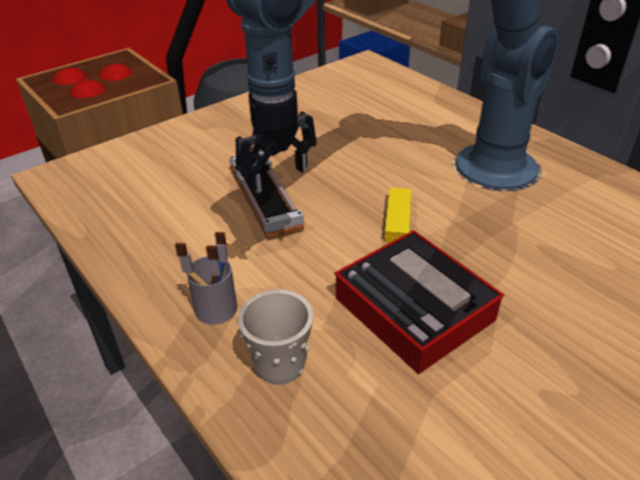

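View pics/wrist0.png

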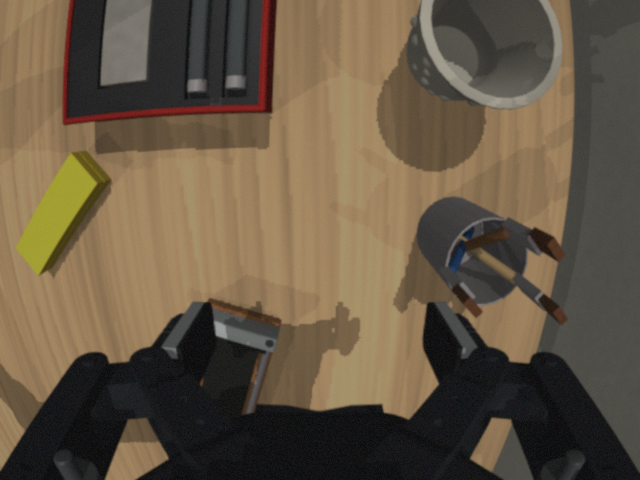

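The wanted stone is the grey bar in the red tray (scene 426,282; wrist 125,40). The only look-alike is the yellow bar (scene 400,213; wrist 60,215), so I rule that one out by colour. The holder is at scene (265,200). Next I'll look at the holder and the tray from close above.

```bash
cat >> h.py <<'E'
from scipy.spatial.transform import Rotation as Ro
R0=Ro.from_quat([.70710678,.70710678,0,0])
def quat(yaw,tilt=0): # tilt: gripper body leans towards local +y (nose-up stone)
    return (Ro.from_euler('z',yaw)*Ro.from_euler('x',-tilt)*R0).as_quat()
E
python3 - <<'E'
from h import *
P=camera_params("wrist");T=np.array(P["camera_from_world"]);print(np.round(-T[:3,:3].T@T[:3,3],3),np.round(T[:3,:3],2).tolist(),P["K"][0][0])
def look(tag,names):
    P=camera_params("wrist");im=save("wrist",tag+".png")
    for n,z in names.items():
        for d in tip_of("wrist",n)[:2]:
            if d["confidence"]>.2: print(tag,n,np.round(d["at"]),round(d["confidence"],2),np.round(at_z("wrist",d["at"],z,P),4))
move_ptp([.53,-.28,.30],quat(-.32)); pause(.2)
look("hold1",dict(bed=.028,stop_face=.038,jaw_knob=.067,holder=0))
print(camera_params("wrist")["camera_from_world"])
move_ptp([.48,.13,.27],quat(-.03)); pause(.2)
look("tray1",dict(thumb_well=.065,stone_center=.049,stone_well_end=.065,stone_nose_end=.065,tray=0,rock_edge=.033))
print(camera_params("wrist")["camera_from_world"]);print(read_time_s())
a=cv2.imread("pics/hold1.png");b=cv2.imread("pics/tray1.png")
cv2.imwrite("pics/two.png",cv2.resize(np.vstack([a,b]),(400,600)) if 0 else np.hstack([cv2.resize(a,(400,300)),cv2.resize(b,(400,300))]))
E
```

```text
[0.65  0.073 0.374] [[1.0, -0.0, 0.0], [-0.0, -0.96, 0.28], [0.0, -0.28, -0.96]] 371.64829954431775
hold1 bed [304. 145.] 0.91 [ 0.5353 -0.2139  0.028 ]
hold1 stop_face [303.  66.] 0.83 [ 0.5603 -0.1351  0.038 ]
hold1 stop_face [309. 276.] 0.29 [ 0.4953 -0.351   0.038 ]
hold1 jaw_knob [310. 275.] 0.67 [ 0.501  -0.3395  0.067 ]
hold1 holder [302. 163.] 0.89 [ 0.525 -0.233  0.   ]
[[ 9.49159957e-01 -3.14793657e-01  5.73820071e-04 -5.90814116e-01]
 [-3.01991043e-01 -9.10040158e-01  2.83951264e-01 -1.44570512e-01]
 [-8.88638574e-02 -2.69688458e-01 -9.58838542e-01  3.98147851e-01]
 [ 0.00000000e+00  0.00000000e+00  0.00000000e+00  1.00000000e+00]]
tray1 thumb_well [310.  32.] 0.92 [0.4785 0.295  0.065 ]
tray1 stone_center [311. 126.] 0.93 [0.4763 0.2095 0.049 ]
tray1 stone_center [204. 320.] 0.93 [0.3514 0.0156 0.049 ]
tray1 stone_well_end [548. 310.] 0.74 [0.7397 0.013  0.065 ]
tray1 stone_well_end [309.  34.] 0.6 [0.4774 0.2928 0.065 ]
tray1 stone_nose_end [309. 215.] 0.67 [0.4719 0.1293 0.065 ]
tray1 stone_nose_end [244. 280.] 0.63 [0.406  0.0675 0.065 ]
[[ 9.99518049e-01 -3.10299580e-02  9.00530606e-04 -4.75548989e-01]
 [-3.00063927e-02 -9.58300204e-01  2.84183629e-01  9.72920063e-02]
 [-7.95522741e-03 -2.84073688e-01 -9.58769448e-01  4.38552439e-01]
 [ 0.00000000e+00  0.00000000e+00  0.00000000e+00  1.00000000e+00]]
5.6583
```

View pics/hold1.png

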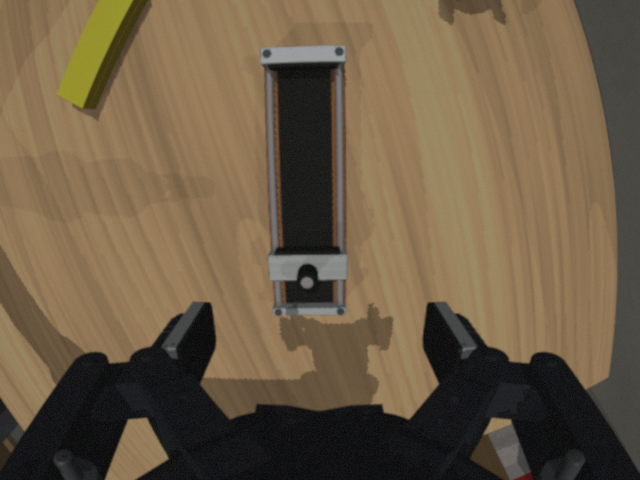

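View pics/tray1.png

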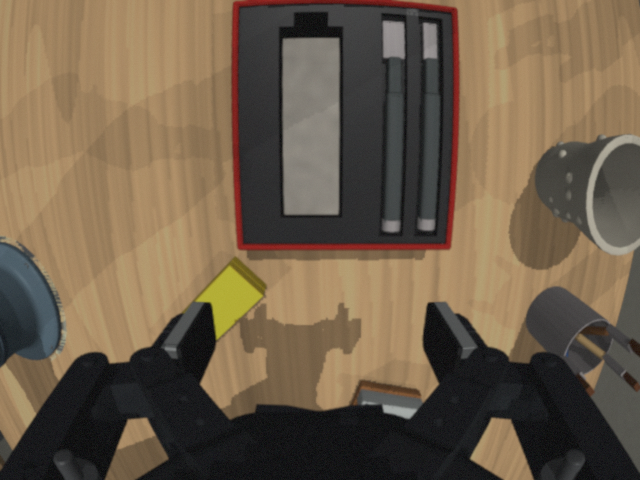

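The holder picture shows the stop's top at rows 46–66, the jaw at rows 253–279 and the knob at (307,276). The tray picture shows the grey stone with corners at about (282,38) and (341,215), and the chisels on its right. I'll refine both poses numerically.

Run:
```python
from h import *
P=camera_params("wrist");b=cv2.imread("pics/tray1.png")
m=(cv2.inRange(b[30:225,270:350],(75,75,75),(255,255,255)))
m=cv2.morphologyEx(m,cv2.MORPH_OPEN,np.ones((5,5)));c=max(cv2.findContours(m,0,2)[0],key=cv2.contourArea)
w=np.array([at_z("wrist",p[0]+[270,30],.065,P)[:2] for p in c]);w=(w*1e4).astype(np.float32)
r=cv2.minAreaRect(w);print("stone",np.array(r[0])/1e4,np.array(r[1])/1e4,r[2]);print(np.round(cv2.boxPoints(r)/1e4,4).tolist())
H=dict(P);H["camera_from_world"]=[[9.49159957e-01,-3.14793657e-01,5.73820071e-04,-5.90814116e-01],[-3.01991043e-01,-9.10040158e-01,2.83951264e-01,-1.44570512e-01],[-8.88638574e-02,-2.69688458e-01,-9.58838542e-01,3.98147851e-01],[0,0,0,1]]
f=lambda px,z:at_z("wrist",px,z,H)[:2]
for n,px,z in [("stopL",(262,66),.048),("stopR",(345,64),.048),("boltL",(266,54),.048),("boltR",(339,51),.048),("jawL",(270,254),.048),("jawR",(346,253),.048),("rodL",(271,150),.033),("rodR",(343,150),.033),("rodL2",(276,240),.033),("rodR2",(343,240),.033),("knobtop",(307,283),.081),("bedL",(278,120),.028),("bedR",(332,120),.028),("bedL2",(282,240),.028),("bedR2",(331,240),.028)]: print(n,np.round(f(px,z),4))
a=cv2.imread("pics/hold1.png")[36:316,240:370]
cv2.imwrite("pics/hz.png",cv2.resize(a,None,fx=2.1,fy=2.1,interpolation=2))
```

```text
stone [0.47505864 0.21133035] [0.15885465 0.04962858] 88.1623306274414
[[0.44769999384880066, 0.13269999623298645], [0.49729999899864197, 0.13109999895095825], [0.5023999810218811, 0.289900004863739], [0.4528000056743622, 0.2915000021457672]]
stopL [ 0.5214 -0.1247]
stopR [ 0.6    -0.1498]
boltL [ 0.5291 -0.1141]
boltR [ 0.5987 -0.135 ]
jawL [ 0.4637 -0.3125]
jawR [ 0.5411 -0.3369]
rodL [ 0.5002 -0.2095]
rodR [ 0.5715 -0.2335]
rodL2 [ 0.4722 -0.3035]
rodR2 [ 0.542  -0.3266]
knobtop [ 0.496  -0.3437]
bedL [ 0.517  -0.1816]
bedR [ 0.5706 -0.1999]
bedL2 [ 0.4775 -0.3068]
bedR2 [ 0.5292 -0.3239]
```

View pics/hz.png

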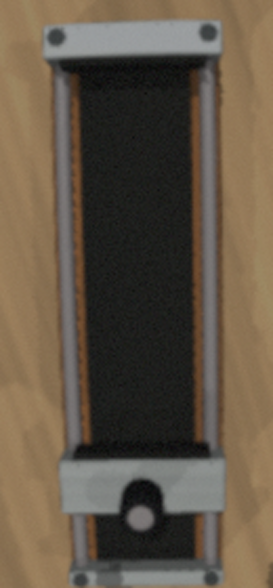

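```bash
cat >> h.py <<'E'
YT=-.032; eT=np.array([.032,.9995,0]); S=np.array([.475,.2113,0])
YH=-.309; eH=np.array([.304,.953,0]); BED=np.array([.5364,-.2135,0])
E
python3 - <<'E'
from h import *
move_gripper(0)
p=S+eT*.068
move_ptp(p+[0,0,.10],quat(YT)); pause(.1)
f0=np.array(read_ft_force());print(read_eef_pos(),read_finger_gap(),read_time_s())
for z in [.084,.078,.073,.069,.066,.064]:
    movel(p+[0,0,z],speed=.05); f=np.array(read_ft_force())-f0;print(z,np.round(f,1))
    if abs(f[2])>14: break
movel(p+[0,0,.12],speed=.2)
move_gripper(.085)
move_ptp(S-eT*.09+[0,0,.27],quat(YT)); pause(.1)
P=camera_params("wrist");save("wrist","tip1.png");save("side","tip1s.png")
for n,z in dict(stone_nose_end=.094,stone_well_end=.037,stone_center=.05).items():
    for d in tip_of("wrist",n)[:2]: print(n,np.round(d["at"]),round(d["confidence"],2),np.round(at_z("wrist",d["at"],z,P),4))
print(read_time_s())
E
```

```text
[0.47947584 0.27796523 0.10185351] 0.0003560220326524 7.425
0.084 [0.2 0.7 0.1]
0.078 [-0.5  0.  -0.7]
0.073 [ 0.  -0.2 -0.8]
0.069 [ 0.  -0.6 -0.7]
0.066 [-0.3  0.3 -1. ]
0.064 [ 0.9 -0.5  0.3]
stone_nose_end [253. 276.] 0.98 [0.4118 0.0782 0.094 ]
stone_nose_end [322. 195.] 0.97 [0.4738 0.1472 0.094 ]
stone_well_end [323.  32.] 0.64 [0.479 0.296 0.037]
stone_center [209. 316.] 0.91 [0.3497 0.0153 0.05  ]
stone_center [321. 195.] 0.64 [0.4729 0.1395 0.05  ]
11.6
```

View pics/tip1.png

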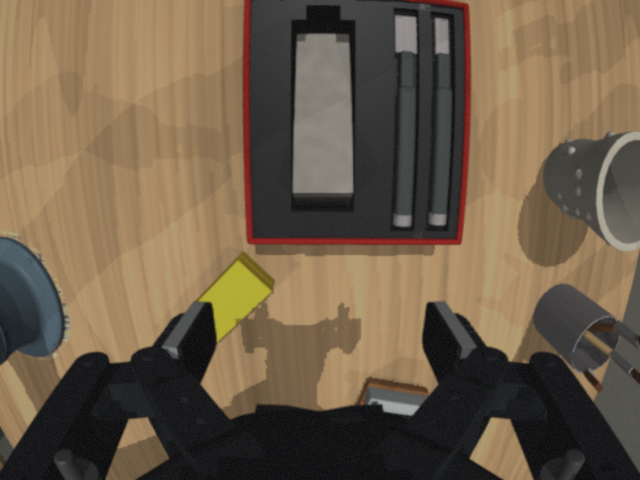

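The stone is tipped. Its nose edge is now at (323,194), with the front face dark below it and the well end sunk. The yellow bar, chisels, cast and tin haven't moved. I'll grasp the nose with the tool tilted to match the stone.

Run:
```python
from h import *
th=.39; n=np.array([eT[0]*np.sin(th),eT[1]*np.sin(th),np.cos(th)])
g=S+eT*-.0543+[.0004,0,.0861]; q=quat(YT,th)
print(Ro.from_quat(q).as_matrix()[:,2],n)
move_ptp(g+n*.06,q); pause(.1);print(np.round(np.array(read_eef_pos())-g-n*.06,4))
movel(g,q,speed=.08); pause(.1);print(np.round(np.array(read_eef_pos())-g,4),read_ft_force())
move_gripper(.03,100); print("gap",read_finger_gap(),np.round(read_ft_force(),1))
movel(g+[0,0,.02],q,speed=.1);movel(g+[0,0,.13],q,speed=.15)
pause(.1);print("gap",read_finger_gap(),np.round(read_ft_force(),1),read_ft_torque(),read_time_s())
a=save("side","lift_s.png");b=save("wrist","lift_w.png")
cv2.imwrite("pics/lift.png",np.hstack([cv2.resize(a[100:340,120:440],(400,300)),cv2.resize(b,(400,300))])[:,:,::-1])
```

```text
[-0.01216395 -0.37999378 -0.92490906] [0.01216603 0.37999832 0.92490906]
[ 0.0015 -0.0014  0.0012]
[0.0005 0.0007 0.0005] [-0.34757764 -0.29224393  0.65044449]
gap 0.04764684741289314 [0.5 0.8 3.4]
gap 0.04784592593607787 [ 0.4  0.  -6.3] [ 0.54368746 -0.00249055  0.01007174] 15.075
```

View pics/lift.png

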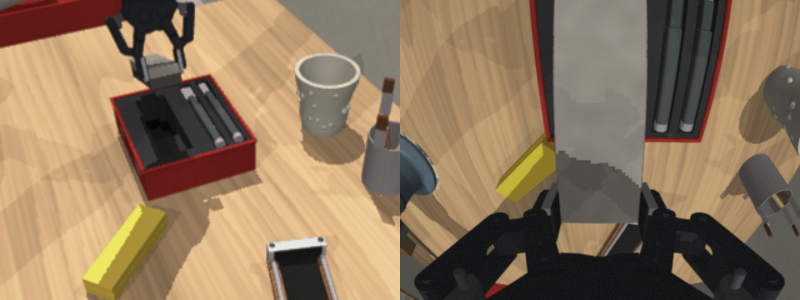

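The stone is out of the recess and held by its nose; the gap reads 47.7 mm. In the wrist view its near edge is at about row 355. I'll estimate its pose in the hand from its edges before placing it.

```bash
cat > inhand.py <<'E'
from h import *
from scipy.optimize import least_squares
def inhand(fn,show=False):
    P=camera_params("wrist");b=cv2.imread(fn).astype(int)
    tp=np.array(read_eef_pos());R=Ro.from_quat(read_tcp_rot()).as_matrix()
    sat=b.max(2)-b.min(2);m=((sat<22)&(b.max(2)>70)).astype(np.uint8);m=cv2.morphologyEx(m,cv2.MORPH_CLOSE,np.ones((9,9)))
    L=[]
    for r in range(10,290,10):
        row=m[r];c=320
        if not row[c]: continue
        l=c
        while row[l-1]: l-=1
        h=c
        while row[h+1]: h+=1
        if 60<h-l<180: L.append((r,l-.5,h+.5))
    L=np.array(L)
    def mod(v):
        y0,z0,p,a=v;d=np.array([np.cos(p)*np.cos(a),np.sin(a),np.sin(p)]);w=np.array([-np.sin(a),np.cos(a),0])*.025
        s=np.linspace(0,.16,60);out=[]
        for sg in (-1,1):
            q=[proj("wrist",tp+R@(np.array([0,y0,z0])+d*t+sg*w),P) for t in s];out.append(np.array(q))
        return sorted(out,key=lambda q:q[0,0])
    def res(v):
        a,b_=mod(v);f=lambda q,r:np.interp(r,q[::-1,1],q[::-1,0])
        return np.r_[f(a,L[:,0])-L[:,1],f(b_,L[:,0])-L[:,2]]
    s=least_squares(res,[0,0,0,0],loss='soft_l1',x_scale=[.01,.01,.1,.1])
    print("rows",len(L),L[[0,len(L)//2,-1]].tolist(),"y0,z0,pitch,yaw",np.round(s.x,4),"rms",np.sqrt(np.mean(s.fun**2)))
    return s.x
if __name__=="__main__":
    import sys;inhand(sys.argv[1])
    print(np.round(read_eef_pos(),4))
E
python3 inhand.py pics/lift_w.png
```

```text
rows 28 [[10.0, 245.5, 395.5], [150.0, 244.5, 394.5], [280.0, 250.5, 387.5]] y0,z0,pitch,yaw [-0.0007  0.0005 -0.0065  0.0066] rms 0.39171792976206443
[0.4729 0.1566 0.2148]
```

Run:
```python
from h import *
from inhand import inhand
def nose_off(px):
    o,d=ray("wrist",px);t=np.array(read_eef_pos());R=Ro.from_quat(read_tcp_rot()).as_matrix()
    k=((t-o)@R[:,2])/(d@R[:,2]);return R.T@(o+k*d-t)
print("nose",nose_off((319,355)))
d=-nose_off((319,355))[0]; d=d if .004<d<.018 else .011
v=BED-eH*.005-eH*(.080-d); q=quat(YH)
move_ptp(v+[0,0,.15],q); pause(.2); f0=np.array(read_ft_force())
print(np.round(np.array(read_eef_pos())-v,4))
save("wrist","over.png"); x=inhand("pics/over.png")
print(f0,d,read_time_s())
a=save("side","over_s.png");b=cv2.imread("pics/over.png")
cv2.imwrite("pics/over2.png",np.hstack([cv2.resize(a[180:480,220:620],(400,300))[:,:,::-1],cv2.resize(b,(400,300))]))
```

```text
nose [-1.01852578e-02 -5.03911378e-04  6.38781187e-18]
[0.0009 0.0019 0.1499]
rows 28 [[10.0, 246.5, 394.5], [150.0, 245.5, 393.5], [280.0, 250.5, 387.5]] y0,z0,pitch,yaw [-0.0008  0.001   0.0058  0.0055] rms 0.27044725685474047
[ 0.55263677 -0.02780287 -6.46388361] 0.010185257768902153 17.0667
```

View pics/over2.png

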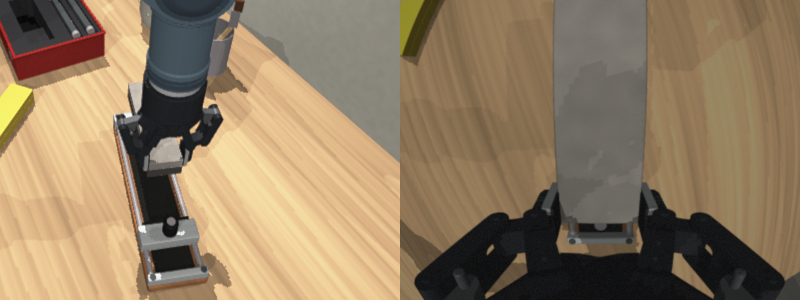

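Run:
```python
from h import *
v=BED-eH*.005-eH*(.080-.0102); q=quat(YH+.0055); f0=np.array([.55,-.03,-6.46])
movel(v+[0,0,.075],q,speed=.12)
for z in np.arange(.066,.0565,-.0015):
    movel(v+[0,0,z],q,speed=.04); f=np.array(read_ft_force())-f0; print(round(z,4),np.round(f,1),np.round(read_eef_pos(),4))
    if f[2]>4.0: break
move_gripper(.085); pause(.1); print(np.round(read_ft_force(),1))
movel(v+[0,0,.12],q,speed=.2)
move_gripper(0)
move_ptp(BED-eH*.19+[0,0,.24],q); pause(.15)
P=camera_params("wrist");b=save("wrist","laid.png");a=save("side","laid_s.png")
np.save("laidT.npy",np.array(P["camera_from_world"]))
for n,z in dict(stone_center=.044,stone_nose_end=.060,stone_well_end=.060,jaw_knob=.067,stop_face=.038).items():
    for d in tip_of("wrist",n)[:2]: print(n,np.round(d["at"]),round(d["confidence"],2),np.round(at_z("wrist",d["at"],z,P),4))
print(read_time_s())
cv2.imwrite("pics/laid2.png",np.hstack([cv2.resize(b,(400,300)),cv2.resize(a[240:480,280:600],(400,300))])[:,:,::-1])
```

```text
0.066 [-0.4  0.3  0.7] [ 0.5134 -0.2846  0.0658]
0.0645 [-0.8  1.2  0.2] [ 0.5137 -0.2848  0.0645]
0.063 [-1.   0.2  0. ] [ 0.5136 -0.2847  0.0629]
0.0615 [-0.1  1.3  0.1] [ 0.5135 -0.2847  0.0614]
0.06 [ 0.5  0.2 -0.5] [ 0.5135 -0.2847  0.0598]
0.0585 [ 0.1 -0.5  1.3] [ 0.5139 -0.2849  0.0587]
0.057 [-1.7 -0.9  6. ] [ 0.5141 -0.2851  0.0577]
[ 0.4 -1.6  0.4]
stone_center [322.  11.] 0.86 [ 0.5346 -0.2164  0.044 ]
stone_nose_end [323. 100.] 0.97 [ 0.5109 -0.2944  0.06  ]
jaw_knob [326. 157.] 0.76 [ 0.4996 -0.3389  0.067 ]
stop_face [323. 162.] 0.61 [ 0.4961 -0.344   0.038 ]
22.7667
```

View pics/laid.png

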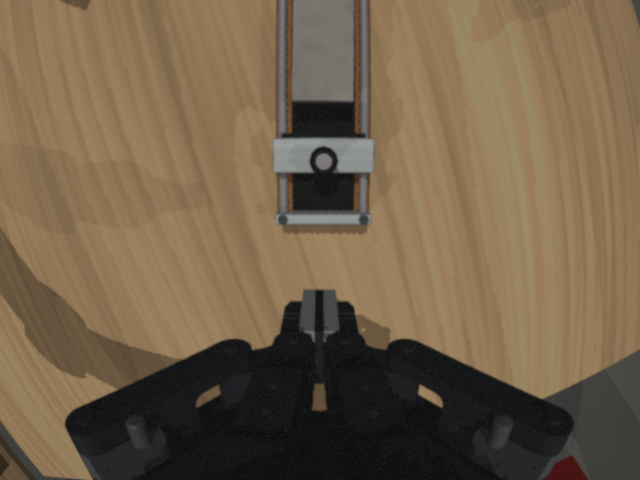

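The stone lies straight on the black bed, with its near end at row 101 and the open jaw at row 138. The knob is at (323,160). Now I'll push the knob from behind with closed fingers and a force guard.

Run:
```python
from h import *
q=quat(YH); at=lambda s,z=.073: BED-eH*s+[0,0,z]
move_ptp(at(.19,.12),q); movel(at(.19),q,speed=.12); pause(.1); f0=np.array(read_ft_force())
s=.164
movel(at(s),q,speed=.08)
while s>.105:
    f=-(np.array(read_ft_force())-f0)@eH
    print(round(s,4),round(f,1),np.round((BED-np.array(read_eef_pos()))@eH,4),end=" | ")
    if f>22: break
    s-=.004 if s>.13 else .0015
    movel(at(s),q,speed=.05)
pause(.3); print("hold",-(np.array(read_ft_force())-f0)@eH)
movel(at(s+.03),q,speed=.1); movel(at(s+.03,.14),q,speed=.2)
move_ptp(BED-eH*.10+[0,0,.30],q); pause(.15)
P=camera_params("wrist");b=save("wrist","clamp.png");a=save("side","clamp_s.png")
np.save("clampT.npy",np.array(P["camera_from_world"]));print(read_time_s())
```

```text
0.164 -1.1 0.1627 | 0.16 -1.5 0.1601 | 0.156 -0.4 0.156 | 0.152 2.4 0.1533 | 0.148 2.9 0.1488 | 0.144 2.9 0.1441 | 0.14 1.5 0.1397 | 0.136 1.9 0.1356 | 0.132 2.3 0.1316 | 0.128 3.9 0.1289 | 0.1265 5.2 0.1285 | 0.125 7.1 0.1275 | 0.1235 5.8 0.1263 | 0.122 5.7 0.1248 | 0.1205 5.8 0.1239 | 0.119 8.8 0.1238 | 0.1175 10.7 0.1238 | 0.116 12.9 0.1237 | 0.1145 13.3 0.1237 | 0.113 15.4 0.1237 | 0.1115 17.5 0.1236 | 0.11 19.5 0.1236 | 0.1085 20.9 0.1235 | 0.107 23.2 0.1235 | hold 22.603478149614336
32.3667
```

View pics/clamp.png

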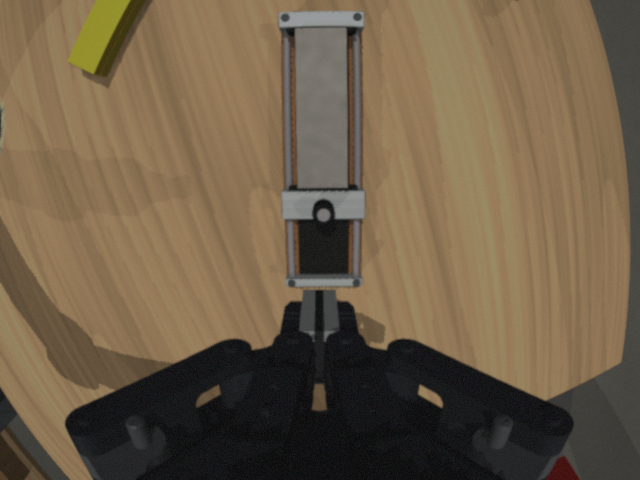

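```bash
python3 -c "
import cv2;a=cv2.imread('pics/clamp_s.png');cv2.imwrite('pics/cs.png',cv2.resize(a[150:480,200:620],None,fx=1.8,fy=1.8))"
```

```text
(no output)
```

View pics/cs.png

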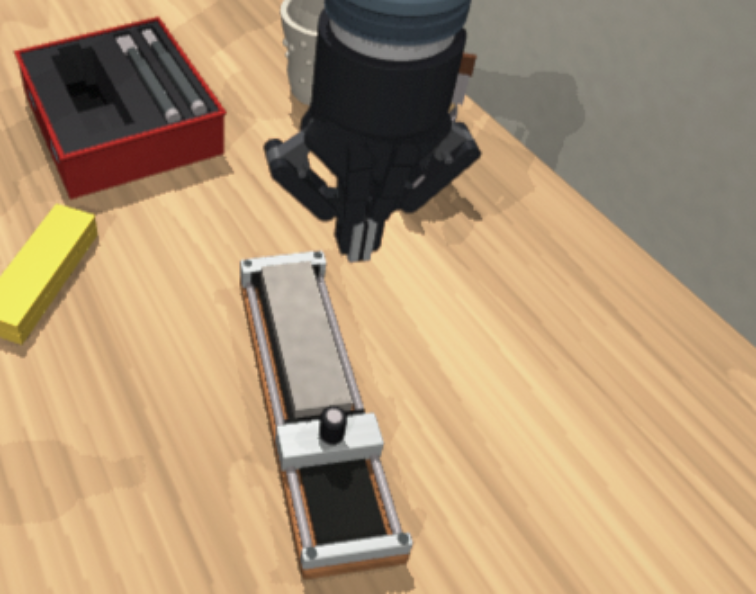

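The side view shows the stone flat and straight between the stop (285,265) and the jaw (330,430). The gripper is clear, and the chisels and the yellow bar haven't moved.

```bash
python3 -c "
from bench import *
print(sign_off(),read_time_s())"
```

```text
the job is handed in; nothing more can be done
the job is handed in; nothing more can be done
```

The sharpening stone is clamped in the holder, lying flat and straight on the bed between the jaw and the fixed stop. I handed the job in after about 32 s of the 56 s allowed.

- **Steps:** I pressed the stone's end down at the thumb well until it tipped, then gripped the raised nose and lifted it out. I laid it on the bed about 5 mm short of the stop. With closed fingers behind the knob, I pushed the jaw up until it stopped moving, then backed away.
- **Jaw:** It held still for the last 12 mm or so of commanded push while the force rose to about 23 N, so the stone is seated against the stop. I did not measure the jaw travel separately; tightness rests on that force and the pictures.
- **Last pictures:** The overhead and side views show no visible gap at either end of the stone and the gripper clear of everything. The chisels and the yellow bar are where they were. In these last two views the arm or the picture edge partly or wholly hides the cast and the brush tin, but the arm did not work near them.
- **Disagreements:** The pressing force barely registered (about 1 N), but the next picture showed the stone tipped. The network's knob position was about 5 mm off my edge-based one, so I used mine.

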